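# Zero a label printer's pressure dial and back it off four clicks

### The arm

A 6-joint arm with a two-finger parallel gripper is mounted at the origin on a cart in front of the work surface, level with it; the furniture and walls round the work are solid. World frame = base frame: x ahead of the robot, y to its left, z up, the work surface at z = 0. Lengths are in mm, angles in rad, forces in N, time in s.
With the tool pointing down it reaches from about 300 to 775 mm from the base axis. Payload 14.6 kg.
Tool frame: the origin (TCP) lies on the centre line of the jaws, within the pads' length; the fingertips stand 11 mm ahead of it and the grasp point (between the pads) lies 8 mm behind it; x points along the fingers, y is the direction in which the jaws open and shut, and the axes are right-handed (so a half turn about x gives the same grasp; the last joint's range is limited). The gripper opens to 94 mm and grips with 3 to 60 N. Pads are 16 mm wide; open, the fingers measure 119 mm over their backs; the gripper's body (75 mm by 177 mm) begins 78 mm behind the grasp point.
Start: joints at [-1.375, 0.3, 1.521, -0, 1.321, -0.067], TCP at [142.875, -531.108, 216.446] pointing down, gripper open.
Joint ranges: [-3.03, 3.03], [-0.79, 2.21], [0.23, 2.52], [-1.04, 4.18], [0, 3.07], [-2.55, 2.55]. Speed limits (rad/s): [2.22, 2.22, 2.57, 3.14, 3.14, 3.14].

### API

Orientations are given as [roll, pitch, yaw] about the fixed x, y, z axes, in that order (R = Rz(yaw) Ry(pitch) Rx(roll)).
In Python, from cell import manip gives the robot as it stands.
- The arm moves only by the shell command python3 -m handwheel 'ROWS' [OPENING] [FORCE]. ROWS is JSON, a list of rows, each a list of 2 entries, a list of its own where there are three numbers: the shift along the tool's x, y, z in mm, then the turn about the tool's x in rad. In form: [[[x, y, z], spin], ...]. A call has exactly 10 rows; each row shifts and turns the commanded pose from where the row before left it, along the tool's axes as they then stand; what a row does not reach is not made up. A row lasts 1/8 s, in which the tool goes at most 62.5 mm and 10.7 degrees, less where a joint would pass 70% of its speed; a pose out of reach is approached as far as the arm can. A call with a gripper value outside its range is refused whole. OPENING is the closure in counts, from 0 (fully open) to 255 (shut), set as the call begins (- or left out, the last holds). The fingers move at their own pace and stop on an object; FORCE is the grip in N (left out, the last holds). Time passes only in rows, so rows that do not move let the fingers close, or fill a call up. It gives the time, the measured TCP pose, the force and the opening at its end, in the units of the state.
- manip.read_state(): the state, without advancing time (a new reading comes with each control period).
- manip.camera(name): name is "scene" or "side" or "wrist"; returns a dict with "pixels" (420x560x3 uint8, red, green, blue), "z_map" (420x560 float32, mm along the optical axis (not along the pixel's ray), 0 where there is no reading), "mtx" (3x3 intrinsics, pixels), "k1" (the pictures are not rectified: a ray, as slopes to the right and down, at radius r is drawn at 1 + k1 r^2 times it, then the intrinsics apply), "xyz" and "orientation" of the camera in the world. Camera axes: x right, y up, looking along -z (the intrinsics and any distortion apply to the point x, -y, -z); pixel columns grow to the right and rows downward; lengths in mm; the calibration is good to about 2 mm. A picture is of the moment at which its call begins.
- manip.sign_off(): hands the job in, once; it reports no verdict.
Trained networks look in the newest picture that a camera, given by its name, has taken for a name from the list of things; names that differ only in an ending like _2 or _b are one class to them, and where a whole thing is asked for, a point or a joint stands for the part that bears it (a point fixed in the world has none). Each returns a list of dicts, best first, with "confidence" (0 to 1); they miss things now and then, are a little off and sometimes report something else, mostly with a low value. They report only what shows in the picture. A call takes as long as a camera call.
- manip.cut_out(target, camera): "region" (420x560 bool, what is visible of it) and "centre" ([column, row] in pixels, amid what is visible of it).
The state is a dict: "clock": time; "joints": joint angles; "qd": joint speeds; "effort": joint torques, N m; "eef_pos": TCP position; "eef_rot": TCP orientation; "wrist_force": force on the tool from outside, world axes, zero at the start; "moment": the same for the moment, N m; "finger_gap": finger opening in mm.
Only numpy, scipy, OpenCV 4.12 (cv2) and the standard library are available. Lean on these libraries where they do the work, as an engineer would, in place of code of your own. Each camera call takes 0.05 s, during which the arm holds its last target. There are 200 camera calls.

### The job

Set the label printer on the packing bench up for thick ticket card: turn the black pressure dial on its top clockwise until it seats firmly on its stop, but do not force it, then back it off (anticlockwise) exactly four clicks. When it is set, swing the red lock lever beside it right over to its far end, away from the label slot, and leave everything else on the bench where it lies.

Things in the scene. Friction and masses are not known exactly. Their poses are not given: they have to be found in the camera images.
- label_printer: Grey desktop label printer, fixed to the bench, 170 (x) x 200 (y) x 90 mm high. Origin: centre of its underside, on the worktop; -x is its front (slot with a white label sticking out, towards the robot), +y its left, z up. Dial axis: vertical at x 0, y +50 mm. Lever pivot: x 0, y -60 mm, 98 mm above the worktop. Its top is clear for 60 mm round the dial's axis.
- dial_grip (a point): Where to grip the dial: on its axis, 125 mm above the worktop, turning with it. The dial is a black disc, 48 mm across, its face 102 mm above the worktop; on it stands a bar to grip, 44 mm long (point x, white line at the +x end), 14 mm thick (point y), its top 133 mm above the worktop. It only turns. It starts about 5 to 9 clicks short of its stop.
- dial_rose (a point): Centre of the pale ring with 20 ticks under the dial, fixed, 94 mm above the worktop, z up. Clicks: 20 a turn, 0.314 rad each; let go, the dial springs into the nearest one. Each first resists with about 0.07 N m, is passed halfway, then pulls along with about 0.05 N m. Where the stop lies differs from printer to printer and shows nowhere: it must be felt.
- dial_line (a point): Outer end of the white line on the dial's bar, 20 mm from the axis, 133 mm above the worktop; turns with it. Clockwise from above leads to the stop: a stiff spring just past the last click. The dial is seated once pressed 0.03 rad or more past that click (about 0.14 N m) for 0.2 s; beyond 0.13 rad (about 0.35 N m) the stop is harmed.
- screw_foot (a point): Lower end of the dial's pressure screw, hidden inside the printer on the dial's axis and geared to the dial: 10.0 mm above the worktop with the dial on the stop's click, 0.314 mm (1 mm a radian) higher for each click backed off. Much too fine for the sensors here; the setting is judged by it.
- lock_lever (a joint): Lock lever, turning about the printer's y axis: 0 leaning to the printer's front, 1.0 rad leaning right over to its back (+x), with a hard stop there. Starts between 0 and 0.15; stays where it is left (friction 0.05 N m, 1 to 4 N at the paddle).
- lever_paddle (a point): Middle of the red paddle at the lever's end: a bar 12 mm thick, 32 mm long along the printer's y, 38 mm from the pivot: at joint 0 18 mm in front of it, at 1.0 18 mm behind it, 131 mm above the worktop in both, 136 mm when upright. Round it nothing is more than 14 mm above the printer's top.
- stapler: Bystander, loose on the worktop: red stapler, 120x32x44 mm. Origin: centre of its underside.
- box_cutter: Bystander, loose on the worktop: yellow box cutter, 131x18x14 mm. Origin: centre of its underside.
- ticket_pad: Bystander, loose on the worktop: white pad of tickets, 60x85x19 mm. Origin: centre of its underside.
- marker_1: Bystander, loose on the worktop: felt marker with a red cap, 126x18x20 mm. Origin: centre of its underside.
- tape_roll_a: Bystander, loose on the worktop: roll of brown packing tape, 79 mm across, 37 mm high. Origin: centre of its underside.
- mug_navy: Bystander, loose on the worktop: navy blue mug, 68x90x62 mm. Origin: centre of its underside.

How it is judged:
By the outcome, as a careful person would: the job done as asked, in the order asked, and still so for the second after the job is handed in, with the robot touching nothing.
It also fails if it takes over 72 s, if anything falls off the work surface, if the arm or the gripper's body presses on something with over 40 N, if the wrist force passes 120 N, or if a joint passes its speed limit or range.

## Working session

There is one attempt and no reset: what is moved stays moved. The work goes in short steps, Python scripts to look and compute and a shell command to move; the robot and the scene stay as the last step left them, time stands still between calls to the robot, and variables do not carry over. Pictures are saved under pics/ and viewed, about 8 in all and at most 12, crops included, and the job is handed in when it is done.

```bash
ls; mkdir -p pics
cat > h.py <<'E'
import numpy as np, cv2
from cell import manip
from scipy.spatial.transform import Rotation as R
def cam(n,save=None):
    c=manip.camera(n)
    if save: cv2.imwrite('pics/'+save,c['pixels'][:,:,::-1])
    return c
def Rc(c):
    o=np.array(c['orientation'],float)
    return o if o.shape==(3,3) else R.from_euler('xyz',o).as_matrix()
def pts(c,uv,depth=None,zplane=None):
    uv=np.atleast_2d(np.array(uv,float))
    k=np.array(c['mtx'],float)
    n=np.c_[(uv[:,0]-k[0,2])/k[0,0],(uv[:,1]-k[1,2])/k[1,1]]
    rd=np.linalg.norm(n,axis=1); r=rd.copy()
    for _ in range(20): r=rd/(1+c['k1']*r*r)
    s=n*(r/np.maximum(rd,1e-9))[:,None]
    d=np.c_[s[:,0],-s[:,1],-np.ones(len(s))]@Rc(c).T
    p=np.array(c['xyz'],float)
    if zplane is not None: t=(zplane-p[2])/d[:,2]
    else: t=np.array([c['z_map'][int(round(v)),int(round(u))] for u,v in uv]) if depth is None else depth
    return p+d*t[:,None]
def region(c,m):
    vs,us=np.nonzero(m&(c['z_map']>0)); return pts(c,np.c_[us,vs],c['z_map'][vs,us])
E
python3 - <<'E'
from h import *
np.set_printoptions(precision=1,suppress=True)
s=manip.read_state(); print(s)
for n in('scene','side'):
    c=cam(n,n+'0.png'); print(n,c['xyz'],c['orientation'],c['k1'])
    for t in('label_printer','dial_grip','lever_paddle'):
        for d in manip.cut_out(t,n)[:2]:
            P=region(c,d['region']); print(t,d['confidence'],d['centre'],len(P),np.median(P,0),P.min(0),P.max(0))
E
cd pics; python3 -c "
import cv2;a=cv2.imread('scene0.png');b=cv2.imread('side0.png');cv2.imwrite('a.png',cv2.resize(cv2.hconcat([a,b]),(800,300)))"
```

```text
pics
{'clock': 0.0, 'joints': array([-1.4,  0.3,  1.5, -0. ,  1.3, -0.1]), 'qd': array([ 0., -0.,  0., -0., -0., -0.]), 'effort': array([  0. , -53.2, -35.3,   0.1,   0. ,  -0. ]), 'eef_pos': array([ 142.8, -530.9,  215.9]), 'eef_rot': array([-1.6,  1.6,  1.8]), 'wrist_force': array([-0.8, -0.4, -0.3]), 'moment': array([-0.1,  0. , -0. ]), 'finger_gap': 93.7578053692844}
scene [-56.2 513.5 744.6] [ 0.9 -0.  -2.3] -0.09442472296167874
label_printer 0.83 [269.5, 239.5] 5766 [531.4  16.2  89.1] [ 457.2 -227.4   -4.8] [746.2  89.4 142.4]
dial_grip 0.7 [261.8, 231.3] 346 [550.9  36.  111.6] [533.2   9.   93.2] [588.5  53.9 136.7]
dial_grip 0.28 [367.9, 205.7] 172 [ 538.6 -367.7    9.5] [ 517.2 -417.4   -0. ] [ 561.4 -319.3   19.1]
lever_paddle 0.56 [293.6, 201.6] 39 [552.9 -76.7 136.3] [548.9 -93.7 116.9] [565.2 -65.1 142.4]
side [  94.3 -803.2  653.3] [ 1.  -0.  -0.6] -0.03432477477911221
label_printer 0.85 [239.5, 217.1] 5087 [540.6 -71.1  89.7] [ 202.8 -559.4  -32. ] [758.5 293.1 489.9]
dial_grip 0.74 [224.4, 190.9] 295 [556.8  23.9 113.8] [536.1   5.1 -29.6] [711.4 303.8 136.2]
lever_paddle 0.59 [248.3, 203.2] 83 [558.3 -81.6 133.8] [549.1 -96.3  89.4] [606.6   6.8 143.4]
```

View pics/a.png

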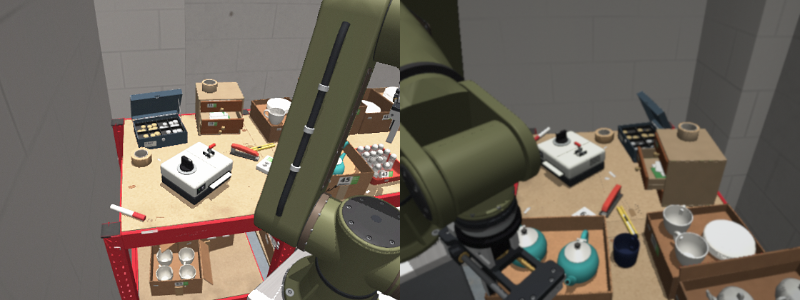

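Run:
```python
from h import *
np.set_printoptions(precision=3,suppress=True)
for n in('scene','side'):
    c=cam(n)
    d=manip.cut_out('label_printer',n)[0]; P=region(c,d['region'])
    top=P[(P[:,2]>85)&(P[:,2]<95)]
    r=cv2.minAreaRect(top[:,:2].astype(np.float32)); print(n,'top',r,np.median(top[:,2]))
    d=manip.cut_out('dial_grip',n)[0]; P=region(c,d['region'])
    b=P[(P[:,2]>127)&(P[:,2]<140)]; print('bar',len(b),cv2.minAreaRect(b[:,:2].astype(np.float32)),np.median(b[:,2]))
    f=P[(P[:,2]>97)&(P[:,2]<107)]; print('face',len(f),cv2.minEnclosingCircle(f[:,:2].astype(np.float32)))
s=manip.read_state();print(s['eef_rot'],s['eef_pos'],R.from_euler('xyz',s['eef_rot']).as_matrix())
```

```text
scene top ((562.404296875, -18.957313537597656), (168.6856231689453, 200.99942016601562), 5.9764275550842285) 90.31879575440269
bar 92 ((555.51025390625, 30.518722534179688), (41.774818420410156, 16.069910049438477), 8.971406936645508) 132.46956362486242
face 116 ((555.2595825195312, 32.57917404174805), 22.521793365478516)
side top ((563.5999145507812, -20.81346893310547), (168.56716918945312, 198.84536743164062), 5.904213905334473) 91.50859164588428
bar 70 ((556.6961059570312, 28.380868911743164), (37.64337158203125, 13.09158992767334), 6.107906818389893) 133.24573059291862
face 97 ((557.2721557617188, 27.324737548828125), 24.075265884399414)
[-0.313  1.571  3.091] [ 142.862 -531.103  216.436] [[-0.     0.26  -0.966]
 [ 0.    -0.966 -0.26 ]
 [-1.    -0.     0.   ]]
```

The printer shows at about (198,170) in the left half and (570,155) in the right half. The dial is at (187,163), and the red lever is leaning forward. Fit: printer at (563,-20), yaw 0.104, dial axis near (558,30). Moving above it now.

```bash
python3 -m handwheel '[[[-45,0,0],0],[[0,-31,-39],0],[[0,-31,-39],0],[[0,-31,-39],0],[[0,-31,-39],0],[[0,-31,-39],0],[[0,-31,-39],0],[[0,-31,-39],0],[[0,-31,-39],0],[[0,-31,-39],0]]' 0 20
python3 -m handwheel '[[[0,-31,-39],0],[[0,-31,-39],0],[[0,-31,-39],0],[[0,-31,-39],0],[[0,-31,-39],0],[[0,0,0],-0.17],[[0,0,0],-0.17],[[0,0,0],-0.17],[[0,0,0],-0.17],[[0,0,0],-0.17]]'
python3 -c "
from h import *
print(manip.read_state()['joints'])"
```

```text
clock: 1.95
eef_pos: [410.1, -169.1, 261.7]
eef_rot: [2.336, 1.57, -0.542]
wrist_force: [0.1, -0.1, -0.2]
finger_gap: 94.0
clock: 3.2
eef_pos: [557.4, 29.8, 261.4]
eef_rot: [-1.492, 1.571, 2.768]
wrist_force: [0.8, -0.0, 0.2]
finger_gap: 93.9
[-1.21460212e-02  2.88043685e-01  1.43172020e+00  2.90816745e-05
  1.42190484e+00  4.40256623e-01]
```

```bash
python3 -m handwheel '[[[0,0,0],-0.18],[[0,0,0],-0.18],[[0,0,0],-0.18],[[0,0,0],-0.18],[[0,0,0],-0.18],[[0,0,0],-0.18],[[0,0,0],-0.18],[[0,0,0],-0.18],[[0,0,0],-0.18],[[0,0,0],-0.18]]'
python3 - <<'E'
from h import *
np.set_printoptions(precision=3,suppress=True)
c=cam('wrist','w1.png')
for t in('dial_grip','lever_paddle','label_printer','dial_line','dial_rose'):
  for d in manip.cut_out(t,'wrist')[:1]:
    P=region(c,d['region']);print(t,d['confidence'],d['centre'],len(P),np.median(P,0),P.min(0),P.max(0))
    if t=='dial_grip':
        b=P[(P[:,2]>127)&(P[:,2]<140)]; print('bar',len(b),cv2.minAreaRect(b[:,:2].astype(np.float32)))
    if t=='label_printer':
        b=P[(P[:,2]>85)&(P[:,2]<95)]; print('top',len(b),cv2.minAreaRect(b[:,:2].astype(np.float32)))
s=manip.read_state();print(s['joints'],s['eef_pos'],R.from_euler('xyz',s['eef_rot']).as_matrix(), s['moment'])
E
```

```text
clock: 4.45
eef_pos: [557.4, 29.8, 261.4]
eef_rot: [-2.589, 1.571, -2.812]
wrist_force: [-0.5, -0.4, -1.4]
finger_gap: 94.2
dial_grip 0.98 [280.5, 196.7] 1908 [555.738  32.169 103.663] [533.557   6.193  93.032] [585.8    55.036 136.085]
bar 711 ((557.9928588867188, 30.533613204956055), (44.09032440185547, 14.154925346374512), 5.0345988273620605)
lever_paddle 0.91 [167.9, 231.2] 413 [555.477 -77.142 138.486] [549.069 -93.523  88.864] [571.476 -64.927 141.175]
label_printer 0.6 [240.0, 198.7] 28652 [545.438 -12.869  90.439] [ 458.915 -166.854   -1.313] [689.011  98.383 256.672]
top 23820 ((562.7775268554688, -19.151023864746094), (167.47300720214844, 198.2952880859375), 6.2646660804748535)
dial_line 0.59 [282.0, 200.4] 1876 [555.635  32.18  103.739] [533.99   7.18  90.91] [593.04   54.207 136.085]
dial_rose 0.56 [242.2, 194.4] 28848 [545.397 -13.196  90.434] [ 457.235 -167.755   -1.544] [697.074  98.383 286.029]
[-0.012  0.288  1.432  0.     1.422 -1.351] [557.391  29.854 261.452] [[ 0.     0.23   0.973]
 [ 0.     0.973 -0.23 ]
 [-1.     0.     0.   ]] [ 0.092 -0.135  0.028]
```

View pics/w1.png

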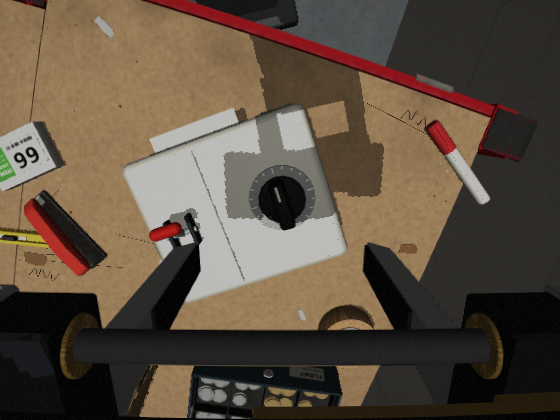

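The dial is at (280,197), with its white line pointing to the slot side (up in the image). The bar axis is at world 5.0°, and the lever paddle is at (168,231). Next: align, descend, then grip.

```bash
python3 -m handwheel '[[[0,0,0],-0.16],[[0,0,0],-0.16],[[0,0.4,0.6],0],[[30,0,0],0],[[30,0,0],0],[[30,0,0],0],[[25,0,0],0],[[15,0,0],0],[[8,0,0],0],[[5,0,0],0]]' 145
python3 - <<'E'
from h import *
np.set_printoptions(precision=3,suppress=True)
c=cam('wrist','w2.png')
s=manip.read_state();print(s['joints'],s['eef_pos'],s['wrist_force'],s['moment'])
E
python3 -m handwheel '[[[0,0,0],0],[[0,0,0],0],[[0,0,0],0],[[0,0,0],0],[[0,0,0],0],[[0,0,0],0],[[0,0,0],0],[[0,0,0],0],[[0,0,0],0],[[0,0,0],0]]' 255 20
python3 - <<'E'
from h import *
np.set_printoptions(precision=3,suppress=True)
for i in range(4):
  s=manip.read_state();print(s['wrist_force'],s['moment'],s['finger_gap'])
  cam('wrist')
print(R.from_euler('xyz',s['eef_rot']).as_matrix()[:,1])
E
```

```text
clock: 6.0
eef_pos: [558.2, 30.3, 118.7]
eef_rot: [-0.112, 1.57, -0.022]
wrist_force: [-0.1, 0.7, 0.1]
finger_gap: 40.3
[-0.011  0.418  1.602  0.     1.122 -1.672] [558.016  30.29  118.159] [-0.59   0.249 -0.729] [ 0.037 -0.133  0.011]
clock: 7.3
eef_pos: [558.1, 30.1, 118.7]
eef_rot: [-0.461, 1.57, -0.37]
wrist_force: [-1.5, -2.9, 5.6]
finger_gap: 14.2
[-1.506 -2.943  5.621] [-0.615 -0.003 -0.052] 14.213827054815008
[-1.007 -2.861  5.822] [-0.634 -0.004 -0.006] 13.840577975067609
[-0.773 -3.771  5.658] [-0.571 -0.042  0.014] 14.051808757121957
[-0.415 -2.28   5.961] [-0.625 -0.027 -0.046] 13.838680121660754
[-0.091  0.996 -0.   ]
```

```bash
cat > m.py <<'E'
from h import *
np.set_printoptions(precision=3,suppress=True)
M=[];F=[];Y=[]
for i in range(5):
  s=manip.read_state();M.append(s['moment']);F.append(s['wrist_force']);y=R.from_euler('xyz',s['eef_rot']).as_matrix()[:,1];Y.append(np.arctan2(y[1],y[0]))
  cam('wrist')
a0=np.radians(95.22)
print('Mz',np.mean(M,0),'F',np.mean(F,0),'cw turned',(a0-np.mean(Y)),'clicks',(a0-np.mean(Y))/.31416,'j6',s['joints'][5],s['finger_gap'])
E
python3 -m handwheel '[[[0,0,0],0.157],[[0,0,0],0.157],[[0,0,0],0.157],[[0,0,0],0.157],[[0,0,0],0.157],[[0,0,0],0.157],[[0,0,0],0.157],[[0,0,0],0.157],[[0,0,0],0],[[0,0,0],0]]'
python3 m.py
python3 -m handwheel '[[[0,0,0],0.08],[[0,0,0],0],[[0,0,0],0],[[0,0,0],0],[[0,0,0],0],[[0,0,0],0],[[0,0,0],0],[[0,0,0],0],[[0,0,0],0],[[0,0,0],0]]'
python3 m.py
```

```text
clock: 8.75
eef_pos: [558.2, 30.3, 118.7]
eef_rot: [1.188, 1.57, 0.027]
wrist_force: [1.4, -1.3, 5.5]
finger_gap: 13.9
Mz [-0.415 -0.257 -0.005] F [ 0.912 -1.21   5.245] cw turned 1.2520355505025773 clicks 3.985343616318364 j6 -0.4211895130681771 13.911240802719789
clock: 10.25
eef_pos: [558.3, 30.3, 118.8]
eef_rot: [1.289, 1.57, 0.048]
wrist_force: [1.5, -1.0, 6.1]
finger_gap: 13.9
Mz [-0.426 -0.31  -0.025] F [ 1.192 -1.424  5.463] cw turned 1.3320263734929532 clicks 4.239961718528626 j6 -0.3411560952572318 14.119472365051926
```

```bash
python3 -c "
from h import *
c=cam('wrist','w3.png')"
python3 -m handwheel '[[[0,0,0],0.04],[[0,0,0],0],[[0,0,0],0],[[0,0,0],0],[[0,0,0],0.075],[[0,0,0],0],[[0,0,0],0],[[0,0,0],0],[[0,0,0],0],[[0,0,0],0]]'
python3 m.py
```

```text
clock: 11.8
eef_pos: [558.3, 30.3, 118.7]
eef_rot: [1.415, 1.57, 0.059]
wrist_force: [0.7, -1.3, 5.2]
finger_gap: 14.2
Mz [-0.416 -0.379 -0.051] F [ 1.261 -1.21   5.288] cw turned 1.4467992511940841 clicks 4.605294280602509 j6 -0.2264122685130618 13.983031415521397
```

View pics/w3.png

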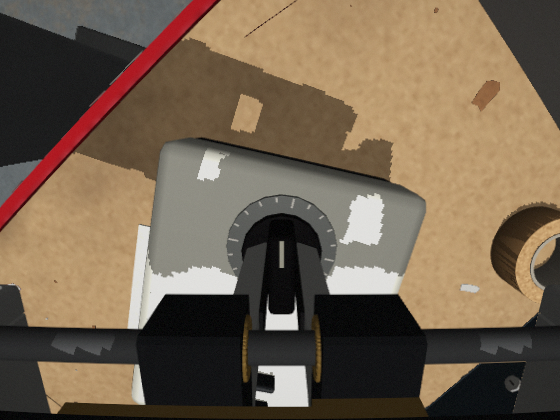

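The bar sits between the jaws with its white line at (281,254), in line with the tool, so the dial follows. Next I sample the torque more finely.

```bash
sed -i "s/s=manip.read_state();M/s=manip.read_state();E.append(s['effort'][5]);M/; s/M=\[\];/M=[];E=[];/; s/print('Mz'/print('E6',np.mean(E),np.std(E),'Mzstd',np.std(M,0)[2],'Mz'/; s/range(5)/range(3)/" m.py
python3 m.py
python3 -m handwheel '[[[0,0,0],0.12],[[0,0,0],0],[[0,0,0],0],[[0,0,0],0],[[0,0,0],0],[[0,0,0],0],[[0,0,0],0],[[0,0,0],0],[[0,0,0],0],[[0,0,0],0]]' >/dev/null
python3 m.py
python3 -m handwheel '[[[0,0,0],0.05],[[0,0,0],0],[[0,0,0],0],[[0,0,0],0],[[0,0,0],0],[[0,0,0],0],[[0,0,0],0],[[0,0,0],0],[[0,0,0],0],[[0,0,0],0]]' >/dev/null
python3 m.py
python3 -m handwheel '[[[0,0,0],0.04],[[0,0,0],0],[[0,0,0],0],[[0,0,0],0],[[0,0,0],0],[[0,0,0],0],[[0,0,0],0],[[0,0,0],0],[[0,0,0],0],[[0,0,0],0]]' >/dev/null
python3 m.py
```

```text
E6 -0.047774064587429166 2.98670977375002e-05 Mzstd 0.025318075255982824 Mz [-0.432 -0.387 -0.058] F [ 1.008 -1.601  5.266] cw turned 1.446787077758899 clicks 4.605255531445438 j6 -0.22642336521504974 13.704700408849046
E6 0.016138461069203913 0.00017984523578881416 Mzstd 0.01637202352966024 Mz [-0.454 -0.378  0.011] F [ 1.758 -1.704  4.658] cw turned 1.5665189007877884 clicks 4.9863728698363525 j6 -0.10665002151136145 13.901082555175535
E6 -0.00359083860530518 0.00015950820304995683 Mzstd 0.028350360008824873 Mz [-0.398 -0.398 -0.013] F [ 1.513 -1.3    5.769] cw turned 1.6166848931096527 clicks 5.146055809490873 j6 -0.056512910641948744 13.717159758153713
E6 -0.023768197861500084 0.00020585627420863356 Mzstd 0.007673763885882286 Mz [-0.43  -0.465 -0.033] F [ 2.052 -1.478  5.413] cw turned 1.6568496718055437 clicks 5.273903971879118 j6 -0.016348136696520157 13.796668648966252
```

```bash
sed -i "s/range(3)/range(1)/" m.py
python3 -m handwheel '[[[0,0,0],0.06],[[0,0,0],0],[[0,0,0],0],[[0,0,0],0],[[0,0,0],0],[[0,0,0],0],[[0,0,0],0],[[0,0,0],0],[[0,0,0],0],[[0,0,0],0]]' >/dev/null
python3 m.py
python3 -m handwheel '[[[0,0,0],0.06],[[0,0,0],0],[[0,0,0],0],[[0,0,0],0],[[0,0,0],0],[[0,0,0],0],[[0,0,0],0],[[0,0,0],0],[[0,0,0],0],[[0,0,0],0]]' >/dev/null
python3 m.py
python3 -m handwheel '[[[0,0,0],0.06],[[0,0,0],0],[[0,0,0],0],[[0,0,0],0],[[0,0,0],0],[[0,0,0],0],[[0,0,0],0],[[0,0,0],0],[[0,0,0],0],[[0,0,0],0]]' >/dev/null
python3 m.py
```

```text
E6 -0.05062230513431132 0.0 Mzstd 0.0 Mz [-0.437 -0.468 -0.066] F [ 2.395 -0.466  5.14 ] cw turned 1.7168634510876617 clicks 5.464933317696912 j6 0.04359535131797344 13.679342807338003
E6 0.0168988126097247 0.0 Mzstd 0.0 Mz [-0.408 -0.473  0.064] F [ 1.944 -1.245  5.229] cw turned 1.776839374990778 clicks 5.655842166382665 j6 0.10362228718440028 14.10044725834787
E6 0.04158700117841363 0.0 Mzstd 0.0 Mz [-0.382 -0.533  0.025] F [ 2.167 -1.389  4.43 ] cw turned 1.836938784035828 clicks 5.847144079564005 j6 0.16373008088318367 13.729487016934259
```

Torque varies per click, but its phase and sign are ambiguous. I'll release here and see which way the dial springs.

```bash
cat > ln.py <<'E'
from h import *
def line(save=None):
    c=cam('wrist',save); s=manip.read_state(); g=c['pixels'].astype(int)
    y,x=np.mgrid[:420,:560]
    m=(g.min(2)>95)&(abs(x-281)<25)&(abs(y-255)<32)
    n,l,st,ce=cv2.connectedComponentsWithStats(m.astype(np.uint8))
    best=[i for i in range(1,n) if st[i,4]>25 and st[i,3]>1.5*st[i,2]]
    for i in best:
        p=np.argwhere(l==i)[:,::-1]; w=pts(c,p,zplane=133.)
        ctr=w.mean(0)[:2]; ev=np.linalg.svd(w[:,:2]-ctr)[2][0]
        Y=R.from_euler('xyz',s['eef_rot']).as_matrix()[:,1]; jaw=np.arctan2(Y[1],Y[0])
        a=np.arctan2(ev[1],ev[0]); rel=(a-jaw+np.pi/2+np.pi/2)%np.pi-np.pi/2
        ax=np.array([558.1,30.3]); b=np.arctan2(*(ctr-ax)[::-1])
        print('line px',ce[i],st[i,4],'world ang deg',np.degrees(a),'from axis',np.degrees(b),'jaw-90',np.degrees(jaw)-90,'rel(ccw+)',np.degrees(rel))
if __name__=='__main__':
    import sys; line(sys.argv[1])
E
python3 ln.py l1.png
python3 -m handwheel '[[[0,0,0],0],[[0,0,0],0],[[0,0,0],0],[[0,0,0],0],[[0,0,0],0],[[0,0,0],0],[[0,0,0],0],[[0,0,0],0],[[0,0,0],0],[[0,0,0],0]]' 145
python3 ln.py l2.png; python3 m.py
python3 -c "
import cv2;a=[cv2.resize(cv2.imread(f'pics/l{i}.png')[180:340,200:360],(400,400)) for i in (1,2)];cv2.imwrite('pics/l12.png',cv2.hconcat(a))"
```

```text
line px [281.48598131 254.12149533] 107 world ang deg -99.86715147052085 from axis 79.082865002388 jaw-90 -100.02899375510673 rel(ccw+) 0.16184228458586405
clock: 21.6
eef_pos: [557.9, 30.3, 118.4]
eef_rot: [-1.142, 1.571, -2.891]
wrist_force: [-0.1, -0.8, -0.0]
finger_gap: 40.7
line px [280.34545455 253.91818182] 110 world ang deg -95.81735257633991 from axis 82.97642797944141 jaw-90 -100.2546650892307 rel(ccw+) 4.437312512890789
E6 -0.00023717151634627953 0.0 Mzstd 0.0 Mz [-0.025 -0.085  0.028] F [ 0.264 -0.501  0.392] cw turned 1.8408801832453945 clicks 5.8596899135644085 j6 0.16768191169858238 40.62605501517306
```

View pics/l12.png

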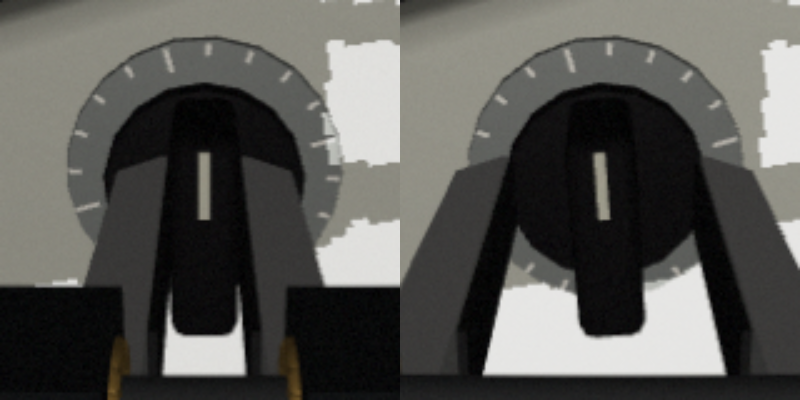

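The right half (released) shows the line at (602,186), tilted 4.4° anticlockwise of the jaws. So the dial sprang back to a click at about 5.6 on my scale, which makes positive E6 mean resistance, and the clicks lie at n+0.6. I'll regrip aligned, then probe 0.06 rad past each following click.

```bash
python3 -m handwheel '[[[0,0,0],-0.077],[[0,0,0],0],[[0,0,0],0],[[0,0,0],0],[[0,0,0],0],[[0,0,0],0],[[0,0,0],0],[[0,0,0],0],[[0,0,0],0],[[0,0,0],0]]' 255 20
python3 m.py
python3 -m handwheel '[[[0,0,0],0.12],[[0,0,0],0.12],[[0,0,0],0.07],[[0,0,0],0.06],[[0,0,0],0],[[0,0,0],0],[[0,0,0],0],[[0,0,0],0],[[0,0,0],0],[[0,0,0],0]]' >/dev/null
python3 m.py
```

```text
clock: 22.95
eef_pos: [558.2, 30.3, 118.5]
eef_rot: [1.725, 1.57, 0.052]
wrist_force: [5.8, -0.1, -2.6]
finger_gap: 13.9
E6 -0.007380697061307728 0.0 Mzstd 0.0 Mz [-0.039 -1.123  0.009] F [ 5.833 -0.137 -2.595] cw turned 1.764148211913221 clicks 5.615445034101162 j6 0.09089183643827689 13.882021298591818
E6 0.18150522373616695 0.0 Mzstd 0.0 Mz [-0.043 -1.078  0.139] F [ 6.368 -0.653 -2.972] cw turned 2.1338782283857634 clicks 6.792329476654454 j6 0.4606694566255624 14.093835776975697
```

Stop found: 0.18 N·m at about 0.055 rad past the click, held for more than 0.7 s. Now backing off 0.06 + 4×0.314 rad and letting go.

```bash
python3 -m handwheel '[[[0,0,0],-0.06],[[0,0,0],-0.157],[[0,0,0],-0.157],[[0,0,0],-0.157],[[0,0,0],-0.157],[[0,0,0],-0.157],[[0,0,0],-0.157],[[0,0,0],-0.157],[[0,0,0],-0.157],[[0,0,0],0]]'
python3 m.py; python3 ln.py l3.png
python3 -m handwheel '[[[0,0,0],0],[[0,0,0],0],[[0,0,0],0],[[0,0,0],0],[[0,0,0],0],[[0,0,0],0],[[0,0,0],0],[[-20,0,0],0],[[-30,0,0],0],[[-30,0,0],0]]' 145
python3 ln.py l4.png
python3 - <<'E'
from h import *
np.set_printoptions(precision=2,suppress=True)
c=cam('wrist','w5.png'); d=manip.cut_out('dial_grip','wrist')[0]; P=region(c,d['region']); b=P[(P[:,2]>127)&(P[:,2]<140)]; print('bar',len(b),cv2.minAreaRect(b[:,:2].astype(np.float32)))
for d in manip.cut_out('lever_paddle','wrist')[:1]:
  P=region(c,d['region']);print(d['confidence'],d['centre'],np.median(P,0)); Q=P[P[:,2]>122];print(len(Q),cv2.minAreaRect(Q[:,:2].astype(np.float32)),Q.max(0))
s=manip.read_state();print(s['joints'],s['eef_pos'],R.from_euler('xyz',s['eef_rot']).as_matrix())
E
```

```text
clock: 25.55
eef_pos: [558.1, 30.2, 118.5]
eef_rot: [0.438, 1.57, -0.29]
wrist_force: [4.3, -0.2, -1.3]
finger_gap: 13.8
E6 -1.7772746086120605 0.0 Mzstd 0.0 Mz [-0.23  -0.896 -0.025] F [ 4.298 -0.195 -1.251] cw turned 0.819039039065661 clicks 2.6070761365726414 j6 -0.8541960888432805 13.795858522835811
line px [281.5 254.5] 104 world ang deg -41.84885074900436 from axis 137.3738481793079 jaw-90 -41.86149419779453 rel(ccw+) 0.012643448790163084
clock: 26.9
eef_pos: [557.8, 30.3, 199.3]
eef_rot: [-2.569, 1.571, 2.988]
wrist_force: [0.4, 0.4, -0.5]
finger_gap: 40.4
bar 1055 ((557.85546875, 30.76731300354004), (13.764425277709961, 43.71458435058594), 47.88299560546875)
[-0.01  0.33  1.52 -0.    1.29 -0.86] [557.89  30.27 198.22] [[ 0.    0.66  0.75]
 [-0.    0.75 -0.66]
 [-1.    0.    0.  ]]
```

View pics/w5.png

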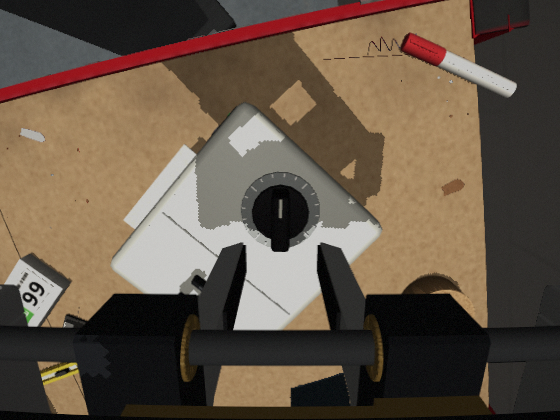

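The dial line points toward the tool (280,208), and the bar is at -42.1° against -113.8° at the stop click. That is 71.7°, or four clicks. Now the lever.

```bash
python3 -m handwheel '[[[0,0,0],-0.167],[[0,0,0],-0.167],[[0,0,0],-0.167],[[0,0,0],-0.167],[[0,0,0],-0.167],[[0,-37,-14],0],[[0,-37,-14],0],[[0,-36,-14],0],[[0,0,0],0],[[0,0,0],0]]' 255
python3 - <<'E'
from h import *
np.set_printoptions(precision=2,suppress=True)
c=cam('wrist','w6.png')
for d in manip.cut_out('lever_paddle','wrist')[:1]:
  P=region(c,d['region']);print(d['confidence'],d['centre'],np.median(P,0)); Q=P[P[:,2]>122];print(len(Q),cv2.minAreaRect(Q[:,:2].astype(np.float32)),Q.min(0),Q.max(0))
s=manip.read_state();print(s['joints'],s['eef_pos'],R.from_euler('xyz',s['eef_rot']).as_matrix())
E
```

```text
clock: 28.35
eef_pos: [528.0, -83.1, 197.6]
eef_rot: [2.638, 1.57, 2.746]
wrist_force: [0.9, 0.2, 0.7]
finger_gap: 0.5
[-0.22  0.28  1.59  0.    1.27 -1.9 ] [528.15 -82.72 197.95] [[-0.   -0.11  0.99]
 [ 0.    0.99  0.11]
 [-1.    0.   -0.  ]]
```

View pics/w6.png

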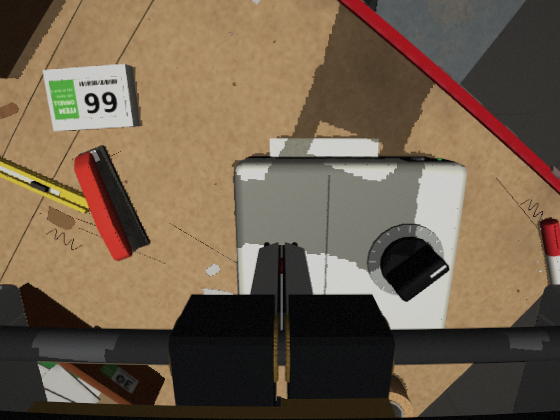

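The shut fingers at (281,255) hide the lever. The dial is at (408,263), undisturbed. Descending in front of the lever.

```bash
python3 -m handwheel '[[[25,0,0],0],[[25,0,0],0],[[12,0,0],0],[[8,0,0],0],[[0,0,0],0],[[0,0,4],0],[[0,0,5],0],[[0,0,6],0],[[0,0,6],0],[[0,0,0],0]]'
python3 -m handwheel '[[[0,0,4],0],[[0,0,4],0],[[0,0,4],0],[[0,0,4],0],[[0,0,3],0],[[0,0,2],0],[[0,0,2],0],[[0,0,0],0],[[0,0,0],0],[[0,0,0],0]]'
```

```text
clock: 29.7
eef_pos: [549.4, -81.3, 128.4]
eef_rot: [-0.072, 1.571, 0.036]
wrist_force: [0.4, 0.3, -0.0]
finger_gap: 0.1
clock: 30.95
eef_pos: [569.8, -79.1, 127.9]
eef_rot: [3.019, 1.565, 3.127]
wrist_force: [-19.5, -2.0, 6.3]
finger_gap: 0.5
```

```bash
python3 - <<'E'
from h import *
np.set_printoptions(precision=2,suppress=True)
for n in ('side','scene'):
  c=cam(n,n+'7.png')
  for d in manip.cut_out('lever_paddle',n)[:1]:
    P=region(c,d['region']);print(n,d['confidence'],d['centre'],len(P),np.median(P,0))
a=cv2.imread('pics/side7.png')[140:260,170:330];b=cv2.imread('pics/scene7.png')[140:260,210:370]
cv2.imwrite('pics/s7.png',cv2.resize(cv2.hconcat([a,b]),(800,300)))
E
python3 -m handwheel '[[[0,0,1.5],0],[[0,0,1.5],0],[[0,0,0],0],[[0,0,0],0],[[0,0,0],0],[[0,0,0],0],[[0,0,0],0],[[0,0,0],0],[[0,0,0],0],[[0,0,0],0]]'
```

```text
side 0.55 [252.9, 207.9] 32 [581.63 -81.74 122.31]
clock: 32.4
eef_pos: [570.4, -79.0, 127.7]
eef_rot: [3.033, 1.558, 3.141]
wrist_force: [-38.1, -3.4, 16.5]
finger_gap: 0.4
```

View pics/s7.png

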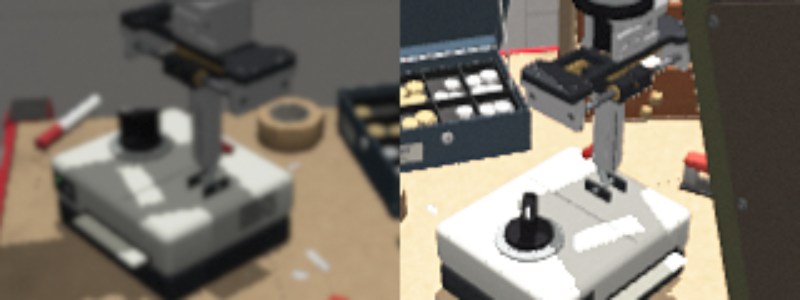

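The side view shows the paddle behind the finger at (227,148), leaning back. The force rises to 38 N with no further travel, so the lever is on its hard stop. Backing off and checking.

```bash
python3 -m handwheel '[[[0,0,-5],0],[[0,0,-12],0],[[-15,0,0],0],[[-30,0,0],0],[[-40,0,0],0],[[-40,20,-20],0],[[0,40,-30],0],[[0,40,-30],0],[[0,0,0],0],[[0,0,0],0]]'
python3 - <<'E'
from h import *
np.set_printoptions(precision=2,suppress=True)
for n in ('wrist','side'):
  c=cam(n,n+'8.png')
  for d in manip.cut_out('lever_paddle',n)[:1]:
    P=region(c,d['region']);Q=P[P[:,2]>120];print(n,d['confidence'],d['centre'],len(Q),np.median(Q,0),'printer x from pivot',np.median((Q-[569.3,-79.8,98])@[.9945,.104,0]),((Q-[569.3,-79.8,98])@[.9945,.104,0]).min(),((Q-[569.3,-79.8,98])@[.9945,.104,0]).max())
  for d in manip.cut_out('dial_grip',n)[:1]:
    P=region(c,d['region']);b=P[(P[:,2]>127)&(P[:,2]<140)]; print('bar',len(b),cv2.minAreaRect(b[:,:2].astype(np.float32)))
E
```

```text
clock: 33.65
eef_pos: [468.2, 10.3, 254.5]
eef_rot: [-0.189, 1.569, -0.08]
wrist_force: [-0.4, -0.1, -0.3]
finger_gap: 0.4
wrist 0.71 [181.5, 306.6] 211 [583.96 -82.05 134.87] printer x from pivot 14.325088040129796 7.933219759149528 22.02048671666799
bar 5 ((573.2965087890625, 22.17506980895996), (2.7960917949676514, 0.9746571779251099), 6.333523750305176)
side 0.62 [257.3, 196.8] 25 [585.94 -82.1  135.12] printer x from pivot 16.124269852220827 11.883546378311795 20.159673644838982
bar 76 ((557.5198974609375, 26.994171142578125), (15.492499351501465, 43.786983489990234), 56.74945831298828)
```

View pics/wrist8.png

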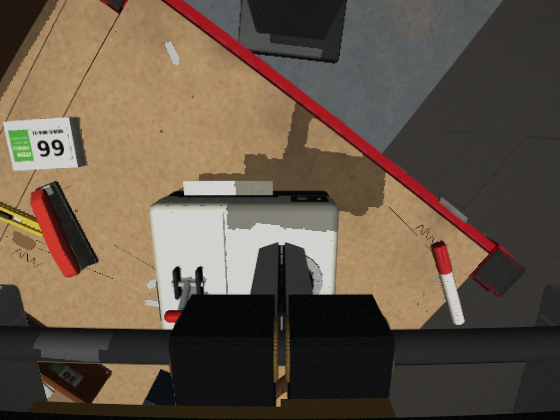

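The paddle at (172,316) is half hidden by the gripper. I'll move over the printer for a clear look.

```bash
python3 -m handwheel '[[[-10,0,25],0],[[0,-10,25],0],[[0,-15,25],0],[[0,-15,25],0],[[0,0,0],0],[[0,0,0],0],[[0,0,0],0],[[0,0,0],0],[[0,0,0],0],[[0,0,0],0]]'  0
python3 - <<'E'
from h import *
np.set_printoptions(precision=2,suppress=True)
c=cam('wrist','w9.png'); n='wrist'
Q0=np.array([569.3,-79.8,98])
for d in manip.cut_out('label_printer',n)[:1]:
    P=region(c,d['region']);b=P[(P[:,2]>85)&(P[:,2]<95)]; print('top',cv2.minAreaRect(b[:,:2].astype(np.float32)))
for d in manip.cut_out('lever_paddle',n)[:1]:
    P=region(c,d['region']);Q=P[(P[:,2]>122)&(np.linalg.norm(P-Q0,axis=1)<60)];a=(Q-Q0)@[.9945,.104,0]; print(d['confidence'],d['centre'],len(Q),Q.min(0),Q.max(0),np.percentile(a,[1,5,50,95,99]),cv2.minAreaRect(Q[:,:2].astype(np.float32)))
for d in manip.cut_out('dial_grip',n)[:1]:
    P=region(c,d['region']);b=P[(P[:,2]>127)&(P[:,2]<140)]; print('bar',len(b),cv2.minAreaRect(b[:,:2].astype(np.float32)))
cv2.imwrite('pics/w9c.png',cv2.resize(c['pixels'][100:340,140:460,::-1],(800,600)))
E
```

```text
clock: 35.2
eef_pos: [571.2, -18.5, 263.5]
eef_rot: [0.046, 1.571, 0.154]
wrist_force: [0.3, 0.2, 0.6]
finger_gap: 93.4
top ((562.52685546875, -19.954620361328125), (165.68463134765625, 198.18075561523438), 6.065968036651611)
0.91 [218.2, 213.7] 421 [576.89 -91.48 122.01] [594.03 -61.89 139.9 ] [ 9.71 11.32 16.66 22.49 23.79] ((585.10595703125, -77.42142486572266), (15.711600303649902, 29.85012435913086), 13.25374984741211)
bar 725 ((557.9443359375, 30.498661041259766), (14.399876594543457, 43.652042388916016), 47.67932891845703)
```

View pics/w9c.png

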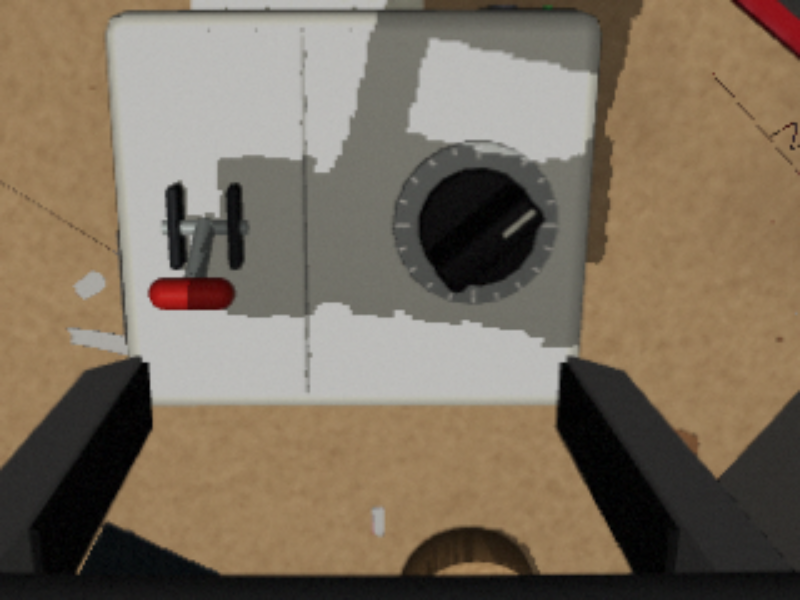

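The paddle at (192,293) lies at the back, centred about 17 mm behind the pivot. The dial line points to the front-left (518,223), with the bar angle unchanged. The gripper is clear, so I'm handing in.

```bash
python3 -c "
from cell import manip
print(manip.sign_off())"
```

```text
the job is handed in; nothing more can be done
None
```

The dial is seated and backed off four clicks, and the red lever is over at its far end. I handed the job in at about 35 s with the gripper open and clear of everything.

- **Dial seated:** I turned it clockwise until it met the stop. There it resisted with about 0.18 N·m, roughly 0.05–0.06 rad past the click and held for over 0.7 s. Ordinary clicks gave no more than about 0.05 N·m, and the harm limit is about 0.35 N·m.
- **Backed off:** I turned it back four clicks and let go. The bar then rested at -42.1°, against about -113.8° for the stop's click: 71.7°, where four clicks are 72°. I worked out the stop's click from the one before it, where the released dial rested. The last look, after the lever work, read the same to within 0.2°.
- **Lever:** I pushed it back until the force rose from 19 N to 38 N with almost no further travel, so it is on its hard stop. Seen clear, the paddle's middle is about 17 mm behind the pivot; the nominal figure is 18 mm, within the camera's 2 mm.

**Odd readings:**
- At the start the bar stood about 0.4 click away from a click, so I let the dial go once partway to find the true click positions.
- One joint-torque reading, taken while the arm was still settling after the back-off, was an outlier at -1.8 N·m. The wrist moment then read only -0.025 N·m, so I ignored it.
- An earlier, half-hidden view put the paddle 14–16 mm behind the pivot.

The other bench items looked undisturbed where they showed in the pictures; I did not measure their positions.

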